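Swap the spent battery pack in the dock

TASK

Exactly one of the two battery packs under the dock's clear cover is spent (red top). Squeeze the cover's two orange side tabs together, lift the cover off and set it aside, then move the red-topped pack to stand upright on the white charging pad, leaving the green-topped pack where it is. Then put the spare green-topped pack from the desk upright into the bay that became free and finally put the cover back, fully down and latched, without disturbing the stapler or the other things on the desk.

Things in the scene. Friction and masses are not known exactly. Their poses are not given: they have to be found in the camera images.
- dock: Grey battery dock fixed to the desk: base plate 80 (x) x 206 (y) x 6 mm; origin: centre of its underside. On it thin black walls, tops 22 mm over the desk, leaning inward (43 x 182 mm outside at the foot, 39 x 178 at the top), round two bays in a row along y, each 35 x 75 mm inside at the top; floor 6 mm over the desk. At y = 0 a catch bar on each long side (46 mm over both) holds a cover hook.
- bay_left (a point): Centre of the floor of the dock's +y bay: dock frame (0, 50, 6) mm. A pack here stands with its long side along the dock's y.
- bay_right (a point): Centre of the floor of the dock's -y bay: dock frame (0, -50, 6) mm.
- cover: Loose clear cover over both packs: open-bottomed tub 56 (x) x 194 (y) x 52 mm high, walls 2.5 mm, 0.17 kg; origin: centre of its rim's plane. Home: rim on the dock's base plate, origin at dock (0, 0, 6) mm, either way round, 2.5 mm loose each way about the catch bars, 0.05 rad in yaw. Unsqueezed, its hooks hold it down. It stands on its rim on any flat place (hooks end 2 mm above the rim plane).
- cover_grip (a point): Middle between the orange tabs, cover frame (0, 0, 33) mm. Tabs, 13 (y) x 14 (z) mm, stick out amid the long sides along the cover's x: 70 mm over both, 56 mm pressed flush. A gripper closed here across x (20 to 40 N) presses both flush, freeing the hooks, and holds the cover by its sides. To refit, lower it with the tabs still squeezed, then open.
- tab_front (a joint): Travel in m of the tab on the cover's -x side: 0 out (latched when the cover is down), 0.007 flush; springs back by itself; 3 N to start, 6 N flush. Pressed by 5 mm or more, its hook clears the catch bar.
- tab_back (a joint): The same for the tab on the cover's +x side.
- pack_red: The spent battery pack, dark body with a red top; starts in either bay of the dock. 30 wide (own x) x 68 long (own y) x 46 mm high, 0.15 kg; origin: centre of the underside.
- pack_green: The good pack in the other bay of the dock, dark body with a green top; stays where it is. 30 wide (own x) x 68 long (own y) x 46 mm high, 0.15 kg; origin: centre of the underside.
- pack_spare: The charged spare pack, dark body with a green top, standing upright on the open desk. 30 wide (own x) x 68 long (own y) x 46 mm high, 0.15 kg; origin: centre of the underside.
- pad: White square charging pad fixed to the desk, 120 x 120 x 8 mm with two brass strips, to the left of the dock as the robot sees it; origin: centre of the underside, top 8 mm over the desk. The desk is bare beyond the dock between this pad and the flat 7 mm foot of the monitor (front edge from about x, y = (0.61, -0.05) to (0.715, 0.11) m): room for the cover.
- stapler: Green stapler, 38 (x) x 140 (y) x 39 mm, a bystander; origin: centre of the underside.
Mind the look-alikes: they are no part of the job. What is shaped like the pack_spare but blue is not meant.

How it is judged:
On the way, in this order (a step that is already met when the one before it is completed fails the run):
1. the cover is off the dock ((horizontal distance between cover and dock above 0.08 m or height (world z) of cover above 0.06 m)), for 0.1 s.
2. the red-topped pack stands on the charging pad (x of pack_red in the frame of pad between -0.05 and 0.05 m and y of pack_red in the frame of pad between -0.05 and 0.05 m and z of pack_red in the frame of pad between 0.004 and 0.012 m and angle between pack_red's own z axis and vertical below 0.1 rad and linear speed of pack_red below 0.02 m/s), for 0.2 s.
3. the spare pack stands in the bay that became free ((horizontal distance between pack_spare and bay_left below 0.008 m or horizontal distance between pack_spare and bay_right below 0.008 m) and z of pack_spare in the frame of dock below 0.009 m and angle between pack_spare's own z axis and vertical below 0.08 rad), for 0.2 s.
At the end, for the whole second after the job is handed in: Red pack upright on the pad (centre within 50 mm of its middle along each side); spare and good green packs upright on the bay floors (within 8 mm of the bay centres, under 3 mm up); cover down on the dock (under 3.5 mm up, 6 mm and 0.08 rad off), tabs sprung out (under 3 mm) (all of step 2 and all of step 3 and (horizontal distance between pack_green and bay_left below 0.008 m or horizontal distance between pack_green and bay_right below 0.008 m) and z of pack_green in the frame of dock below 0.009 m and angle between pack_green's own z axis and vertical below 0.08 rad and z of cover in the frame of dock below 0.0095 m and horizontal distance between cover and dock below 0.006 m and angle between cover's own z axis and vertical below 0.04 rad and angle between the y axis of cover and the y axis of dock, either way round below 0.08 rad and value of joint each of tab_front, tab_back below 0.003 m and linear speed of cover below 0.02 m/s); the robot touches nothing.
It fails at once if the good green-topped pack is taken out or shifted by over 15 mm (distance of pack_green from where it was at the start of the episode above 0.015 m).
It fails at once if something is dropped off the desk (height (world z) of any of cover, pack_red, pack_spare below -0.05 m).
It fails at once if the stapler is moved by over 30 mm (distance of stapler from where it was at the start of the episode above 0.03 m).
It also fails if it takes over 72 s, if anything falls off the work surface, if the arm or the gripper's body presses on something with over 40 N, if the wrist force passes 120 N, or if a joint passes its speed limit or range.

ROBOT

A 6-joint arm with a two-finger parallel gripper is mounted at the origin on a cart in front of the work surface, level with it; the furniture and walls round the work are solid. World frame = base frame: x ahead of the robot, y to its left, z up, the work surface at z = 0. Lengths are in m, angles in rad, forces in N, time in s.
With the tool pointing down it reaches from about 0.425 to 0.925 m from the base axis. Payload 12.5 kg.
Tool frame: the origin (TCP) lies on the centre line of the jaws, within the pads' length; the fingertips stand 19 mm ahead of it and the grasp point (between the pads) is the TCP; z points along the fingers, y is the line along which they close (so a half turn about z gives the same grasp; the last joint's range is limited). The gripper opens to 85 mm and grips with 20 to 120 N. Pads are 22 mm wide; open, the fingers measure 114 mm over their backs; the gripper's body (76 mm by 85 mm) begins 54 mm behind the grasp point. The pads swing forward as they close: fully open they stand 13 mm farther back than shut.
Start: joints at [1.058, 0.491, 1.559, -0, 1.092, -0.106], TCP at [0.247, 0.574, 0.25] pointing down, gripper open.
Joint ranges: [-3.1, 3.1], [-0.84, 2.19], [0.05, 2.79], [-1.13, 4.28], [0.06, 2.93], [-2.69, 2.69]. Speed limits (rad/s): [2.22, 2.22, 2.79, 3.14, 3.14, 3.14].

INTERFACE

Orientations are given as [roll, pitch, yaw] about the fixed x, y, z axes, in that order (R = Rz(yaw) Ry(pitch) Rx(roll)).
In Python, from station import sense, snapshot, camera_model, sign_off, recognise, regions_of gives the robot as it stands. The module is installed in compiled form; this text tells all that it offers.
- The arm moves only by the tool carry_out, never from a script. Its arguments are lists of equal length, an entry for each row: "delta_pos": the shift along the tool's x, y, z in mm, a list of three; "turn": the turn, a rotation vector about the tool's x, y, z in degrees, a list of three. In form: {"delta_pos": [[dx, dy, dz], ...], "turn": [[ax, ay, az], ...]}. A call has 1 to 12 rows; each row shifts and turns the commanded pose from where the row before left it, along the tool's axes as they then stand; what a row does not reach is not made up. A row lasts 1/8 s, in which the tool goes at most 62.5 mm and 10.7 degrees, less where a joint would pass 70% of its speed; a pose out of reach is approached as far as the arm can. A call with a gripper value outside its range is refused whole. "claw" is the opening, from 0 (shut) to 1 (fully open), set as the call begins (left out, the last holds). The fingers move at their own pace and stop on an object; "squeeze" is the grip in N (left out, the last holds). Time passes only in rows, so rows that do not move let the fingers close. It gives the time, the measured TCP pose, the force, the opening and the grip force at its end, in the units of the state.
- sense(): the state, without advancing time (a new reading comes with each control period).
- snapshot(name): name is "scene" or "top"; returns (picture, depth): 420x560x3 uint8, red, green, blue; 420x560 float32, m along the optical axis (not along the pixel's ray), 0 where there is no reading.
- camera_model(name): a dict with "fov_y" (degrees; the focal length in pixels is half the picture's height over the tangent of half this angle, whatever the lens; pixels are square), "cx", "cy" (the principal point, pixels), "distortion" ([k1, k2, p1, p2, k3] as OpenCV has them; the pictures are not rectified), "camera_from_world" (4x4, takes a point from world to camera coordinates). Camera axes: x right, y down, z forward; pixel columns grow to the right and rows downward; lengths in m; the calibration is good to about 2 mm. A picture is of the moment at which its call begins. camera_model takes no time and is no camera call.
- sign_off(): hands the job in; it is judged then, once.
Trained networks look in the newest picture that a camera, given by its name, has taken for a name from the list of things; names that differ only in an ending like _2 or _b are one class to them, and where a whole thing is asked for, a point or a joint stands for the part that bears it (a point fixed in the world has none). Each returns a list of dicts, best first, with "conf" (0 to 1); they miss things now and then, are a little off and sometimes report something else, mostly with a low value. They report only what shows in the picture. A call takes as long as a camera call. They do not tell look-alikes from the thing itself.
- recognise(camera, target): "extent" ([left, top, right, bottom] in pixels, round what is visible of it).
- regions_of(camera, target): "mask" (420x560 bool, what is visible of it) and "extent" ([left, top, right, bottom] in pixels, round what is visible of it).
The state is a dict: "clock": time; "joint_pos": joint angles; "qvel": joint speeds; "joint_efforts": joint torques, N m; "tcp_pos": TCP position; "eef_rot": TCP orientation; "wrist_force": force on the tool from outside, world axes, zero at the start; "wrist_torque": the same for the moment, N m; "width": finger opening in m; "finger_force": force on a finger pad.
Only numpy, scipy, OpenCV 4.12 (cv2) and the standard library are available. Lean on these libraries where they do the work, as an engineer would, in place of code of your own. Each camera call takes 0.05 s, during which the arm holds its last target. There are 200 camera calls.

## Working session

There is one attempt and no reset: what is moved stays moved. The work goes in short steps, Python scripts to look and compute and a tool call to move; the robot and the scene stay as the last step left them, time stands still between calls to the robot, and variables do not carry over. Pictures are saved under pics/ and viewed, at most 10 in all, crops included, and the job is handed in when it is done.

Besides the shell and the picture viewer there is one more tool, called after "Emit:" as a command line: name --argument value ..., lists and objects as JSON in quotes. carry_out: Moves the arm, as the interface text tells. Its arguments: {"type":"object","properties":{"delta_pos":{"type":"array","items":{"type":"array","items":{"type":"number"}}},"turn":{"type":"array","items":{"type":"array","items":{"type":"number"}}},"claw":{"type":"number"},"squeeze":{"type":"number"}},"required":["delta_pos","turn"]}

```bash
mkdir -p pics; cat > h.py <<'E'
import numpy as np, cv2
from station import *
def K(m):
    f=210/np.tan(np.radians(m['fov_y'])/2)
    return np.array([[f,0,m['cx']],[0,f,m['cy']],[0,0,1.]])
def cloud(cam,depth):
    m=camera_model(cam); k=K(m)
    u,v=np.meshgrid(np.arange(560),np.arange(420))
    p=np.stack([u,v],-1).reshape(-1,1,2).astype(np.float64)
    n=cv2.undistortPoints(p,k,np.array(m['distortion'],float)).reshape(420,560,2)
    P=np.concatenate([n*depth[...,None],depth[...,None]],-1)
    T=np.linalg.inv(np.array(m['camera_from_world']))
    W=P@T[:3,:3].T+T[:3,3]; W[depth<=0]=np.nan
    return W
def proj(cam,X):
    m=camera_model(cam);T=np.array(m['camera_from_world'])
    return cv2.projectPoints(np.array(X,float).reshape(-1,3),cv2.Rodrigues(T[:3,:3])[0],T[:3,3],K(m),np.array(m['distortion'],float))[0].reshape(-1,2)
def save(n,im): cv2.imwrite('pics/'+n,im[...,::-1])
E
python3 - <<'E'
from h import *
A,d=snapshot('scene');B,e=snapshot('top')
np.savez('s0.npz',A=A,d=d,B=B,e=e)
save('a.png',A);save('b.png',B)
for c in('scene','top'):
  for t in('dock','cover','pack_red','pack_green','pack_spare','pad','stapler'):
    print(c,t,[(round(r['conf'],2),np.round(r['extent']).tolist()) for r in recognise(c,t)])
  print(np.linalg.inv(np.array(camera_model(c)['camera_from_world'])).round(2)[:3,2:].tolist())
print(sense())
E
```

```text
scene dock [(0.62, [244.0, 204.0, 306.0, 254.0]), (0.17, [357.0, 297.0, 413.0, 339.0])]
scene cover [(0.7, [253.0, 188.0, 301.0, 249.0])]
scene pack_red [(0.27, [247.0, 208.0, 304.0, 254.0])]
scene pack_green []
scene pack_spare [(0.74, [310.0, 278.0, 336.0, 300.0])]
scene pad [(0.81, [182.0, 150.0, 232.0, 189.0])]
scene stapler [(0.8, [359.0, 299.0, 411.0, 340.0]), (0.67, [181.0, 150.0, 235.0, 187.0]), (0.65, [253.0, 186.0, 302.0, 247.0])]
[[0.5, -0.15], [0.45, -0.58], [-0.74, 1.0]]
top dock [(0.98, [222.0, 201.0, 300.0, 229.0])]
top cover []
top pack_red [(0.36, [220.0, 199.0, 305.0, 232.0])]
top pack_green []
top pack_spare [(0.84, [345.0, 223.0, 376.0, 248.0]), (0.65, [181.0, 176.0, 205.0, 205.0]), (0.56, [224.0, 175.0, 301.0, 224.0])]
top pad []
top stapler [(0.74, [395.0, 211.0, 448.0, 229.0])]
[[0.18, 0.28], [0.02, -0.03], [-0.98, 1.13]]
{'clock': 0.8, 'joint_pos': array([ 1.05841119e+00,  4.90880938e-01,  1.55890593e+00, -2.33108933e-05,
        1.09164662e+00, -1.05588489e-01]), 'qvel': array([ 3.30073944e-04,  9.85159112e-04,  1.70764953e-04, -1.07834587e-04,
        6.92442963e-04, -2.53779952e-05]), 'joint_efforts': array([-3.42458698e-04, -6.18211842e+01, -2.61840820e+01, -5.45602927e-05,
        3.79616395e-04,  3.95906881e-06]), 'tcp_pos': array([0.24728148, 0.57402516, 0.25033675]), 'eef_rot': array([3.14143656e+00, 3.73468459e-05, 2.73480675e+00]), 'wrist_force': array([ 0.97289912, -0.62770922,  0.42414914]), 'wrist_torque': array([-0.05040124, -0.03312988, -0.01661616]), 'finger_force': 0.0, 'width': 0.08587211654171541}
```

```bash
python3 - <<'E'
from h import *
z=np.load('s0.npz')
A=cv2.resize(z['A'][130:360,160:460],(780,598),interpolation=cv2.INTER_CUBIC)
B=cv2.resize(z['B'][110:290,150:470],(800,450),interpolation=cv2.INTER_CUBIC)
save('a2.png',A);save('b2.png',B)
E
```

```text
(no output)
```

View pics/a2.png

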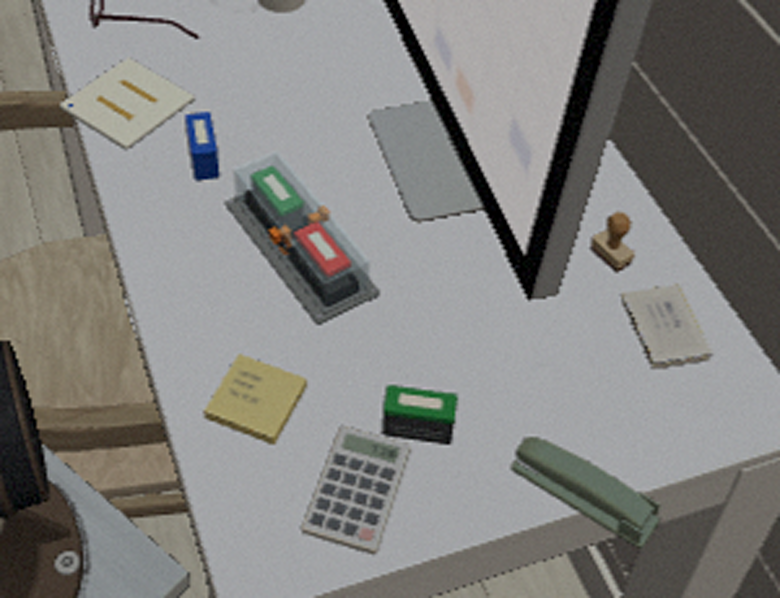

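View pics/b2.png

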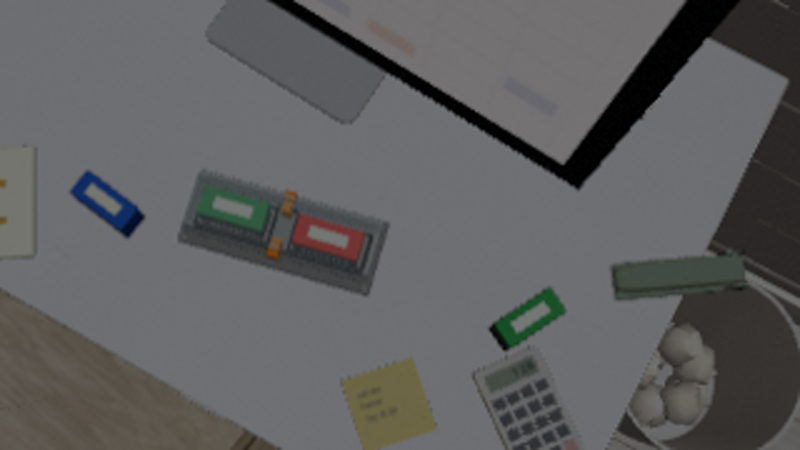

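Scene crop: the red pack is in the dock's right bay at full px (284,225) and the green pack is in the left bay (266,203). The candidates for the spare are the green pack on the desk at (321,288) and the blue look-alike at (237,186). The green one fits. The pad is at (209,169) and the monitor foot at about (325,192).

```bash
cat >> h.py <<'E'
def plane(cam,px,z):
    m=camera_model(cam);T=np.linalg.inv(np.array(m['camera_from_world']))
    n=cv2.undistortPoints(np.array(px,float).reshape(-1,1,2),K(m),np.array(m['distortion'],float)).reshape(-1,2)
    r=np.c_[n,np.ones(len(n))]@T[:3,:3].T; o=T[:3,3]
    return o+r*((z-o[2])/r[:,2])[:,None]
def hue(im):
    h=cv2.cvtColor(im,cv2.COLOR_RGB2HSV).astype(int);H,S,V=h[...,0],h[...,1],h[...,2]
    return {'red':((H<5)|(H>172))&(S>110)&(V>50),'green':(H>55)&(H<78)&(S>120)&(V>40),'orange':(H>=7)&(H<18)&(S>140)&(V>90),'blue':(H>105)&(H<125)&(S>130)}
def rect(cam,mask,z):
    # filled outer contour so that labels count; rect in world plane z
    n,l,s,c=cv2.connectedComponentsWithStats(cv2.morphologyEx(mask.astype(np.uint8),cv2.MORPH_CLOSE,np.ones((3,3))))
    out=[]
    for i in range(1,n):
        if s[i,4]<12: continue
        v,u=np.nonzero(l==i); P=plane(cam,np.c_[u,v],z)[:,:2]
        (cx,cy),(w,h),a=cv2.minAreaRect((P*1000).astype(np.float32))
        if w>h: a+=90
        out.append((c[i].round().tolist(),s[i,4],np.round([cx,cy]).tolist(),sorted([round(w),round(h)]),round((a+90)%180-90,1)))  # a+? : direction
    return out
E
python3 - <<'E'
from h import *
z=np.load('s0.npz')
for c,I,D in(('scene',z['A'],z['d']),('top',z['B'],z['e'])):
    m=hue(I);W=cloud(c,D)
    for k,h in(('red',.052),('green',.046),('green',.052),('orange',.039),('blue',.046)):
        for r in rect(c,m[k],h):
            u,v=map(int,r[0]); print(c,k,h,*r,W[v,u].round(3))
W=cloud('scene',z['d'])
for t in ('pad','stapler','cover','dock'):
    for r in regions_of('scene',t)[:1]:
        M=r['mask'];P=W[M];P=P[np.isfinite(P).all(1)]
        print(t,round(r['conf'],2),M.sum(),np.percentile(P,[5,50,95],axis=0).round(3).tolist(), cv2.minAreaRect((P[:,:2]*1000).astype(np.float32)))
# monitor: points above .09, within reach area
P=np.concatenate([W.reshape(-1,3),cloud('top',z['e']).reshape(-1,3)]);P=P[np.isfinite(P).all(1)]
S=P[(P[:,2]>.07)&(P[:,0]>.4)&(P[:,0]<1.1)&(abs(P[:,1])<.5)]
for y in np.arange(-.4,.4,.05):
    q=S[abs(S[:,1]-y)<.025]
    if len(q): print('mon y',round(y,2),np.percentile(q[:,0],[0.5,5]).round(3),'z at front',q[q[:,0]<np.percentile(q[:,0],10)][:,2].min().round(3),len(q), 'zmin',q[:,2].min().round(3))
E
```

```text
scene red 0.052 [264.0, 87.0] 16 [955.0, 486.0] [4, 82] -43.1 [0.83  0.366 0.159]
scene red 0.052 [284.0, 226.0] 147 [485.0, -23.0] [29, 71] -17.6 [ 0.479 -0.03   0.059]
scene green 0.046 [321.0, 286.0] 211 [401.0, -220.0] [33, 65] 31.4 [ 0.399 -0.221  0.046]
scene green 0.052 [321.0, 286.0] 211 [398.0, -222.0] [33, 65] 31.4 [ 0.399 -0.221  0.046]
scene orange 0.039 [266.0, 220.0] 21 [476.0, 35.0] [11, 22] -30.7 [0.47  0.029 0.047]
scene blue 0.046 [331.0, 8.0] 21 [1679.0, 731.0] [21, 78] -40.0 [0.763 0.07  0.523]
scene blue 0.046 [335.0, 14.0] 15 [1626.0, 668.0] [22, 41] -44.6 [0.747 0.046 0.521]
scene blue 0.046 [354.0, 39.0] 13 [1493.0, 456.0] [25, 44] -83.6 [ 0.677 -0.058  0.521]
scene blue 0.046 [359.0, 47.0] 23 [1448.0, 406.0] [21, 61] -55.0 [ 0.656 -0.086  0.52 ]
scene blue 0.046 [185.0, 70.0] 25 [842.0, 809.0] [19, 40] -40.7 [0.882 0.861 0.011]
scene blue 0.046 [379.0, 75.0] 33 [1313.0, 218.0] [23, 102] -46.6 [ 0.593 -0.178  0.519]
scene blue 0.046 [175.0, 73.0] 15 [805.0, 823.0] [22, 24] -68.9 [0.845 0.88  0.007]
scene blue 0.046 [390.0, 91.0] 16 [1247.0, 124.0] [10, 53] -63
[... 2345 characters left out ...]
 zmin 0.071
mon y -0.2 [0.536 0.547] z at front 0.125 10188 zmin 0.07
mon y -0.15 [0.569 0.58 ] z at front 0.124 8736 zmin 0.07
mon y -0.1 [0.602 0.613] z at front 0.125 7187 zmin 0.125
mon y -0.05 [0.636 0.646] z at front 0.124 6321 zmin 0.124
mon y -0.0 [0.669 0.679] z at front 0.125 5291 zmin 0.125
mon y 0.05 [0.703 0.712] z at front 0.126 4368 zmin 0.126
mon y 0.1 [0.737 0.745] z at front 0.127 3509 zmin 0.125
mon y 0.15 [0.771 0.778] z at front 0.126 2769 zmin 0.125
mon y 0.2 [0.804 0.81 ] z at front 0.127 2148 zmin 0.125
mon y 0.25 [0.836 0.843] z at front 0.128 1522 zmin 0.125
mon y 0.3 [0.792 0.796] z at front 0.071 223 zmin 0.07
mon y 0.35 [0.785 0.787] z at front 0.07 702 zmin 0.07
```

```bash
cat >> h.py <<'E'
def fit(P,wx,wy,x0):
    # rectangle wx x wy (short,long) best covering points: maximise contained minus... robust by edge percentiles
    best=None
    for a in np.radians(np.arange(x0-8,x0+8,.25)):
        X=P@[np.cos(a),np.sin(a)];Y=P@[-np.sin(a),np.cos(a)]
        lx,hx=np.percentile(X,[1,99]);ly,hy=np.percentile(Y,[1,99])
        s=(hx-lx)*(hy-ly)
        if best is None or s<best[0]:
            cx,cy=(lx+hx)/2,(ly+hy)/2
            best=(s,np.degrees(a),cx*np.cos(a)-cy*np.sin(a),cx*np.sin(a)+cy*np.cos(a),hx-lx,hy-ly)
    return np.round(best[1:],4)
E
python3 - <<'E'
from h import *
z=np.load('s0.npz')
for c,I,D in(('scene',z['A'],z['d']),('top',z['B'],z['e'])):
    W=cloud(c,D);P=W[np.isfinite(W).all(2)]
    near=np.hypot(P[:,0]-.5,P[:,1]-.026)<.135
    q=P[near&(P[:,2]>.05)&(P[:,2]<.066)]; a=np.radians(-17.7)
    rel=(q[:,:2]-[.5,.026])@np.array([[np.cos(a),-np.sin(a)],[np.sin(a),np.cos(a)]]); k=abs(rel[:,0])<.032
    print(c,'cover top',k.sum(),np.median(q[k,2]).round(4),fit(q[k,:2],.056,.194,-17.7))
    S=P[near&(P[:,2]>.0035)&(P[:,2]<.012)]
    print('base',fit(S[:,:2],.08,.206,-17.7))
    for n,x,y,r in(('desk',.45,-.1,.03),('pad',.536,.345,.04)):
        s=P[np.hypot(P[:,0]-x,P[:,1]-y)<r]
        if len(s):print(n,np.median(s[:,2]).round(4),s[:,2].std().round(4))
    s=P[(np.hypot(P[:,0]-.535,P[:,1]-.345)<.1)&(P[:,2]>.005)&(P[:,2]<.02)]
    print('pad',fit(s[:,:2],.12,.12,0) if len(s) else None)
    o=I.astype(int); m=(o[...,0]>1.5*o[...,2])&(o[...,0]>1.25*o[...,1])&(o[...,0]-o[...,2]>40)
    m&=np.hypot(W[...,0]-.5,W[...,1]-.026)<.06
    print('orange',rect(c,m,.039))
s=[np.array([v]) for v in()]
E
```

```text
scene cover top 1128 0.0592 [-17.45     0.5006   0.0249   0.0564   0.1924]
base [-13.2      0.5019   0.0242   0.2511   0.2366]
desk -0.0004 0.3789
pad 0.0097 0.0022
pad [-3.75    0.5394  0.3446  0.1298  0.1278]
orange [([276.0, 220.0], np.int32(170), [496.0, 9.0], [55, 72], 67.0)]
top cover top 1776 0.0571 [-17.45     0.4994   0.0252   0.0556   0.1902]
base [-17.45     0.5058   0.0293   0.255    0.2175]
desk -0.0011 0.0021
pad 0.0072 0.0022
pad [2.     0.5366 0.3437 0.1141 0.1155]
orange [([265.0, 190.0], np.int32(30), [525.0, 16.0], [11, 21], 80.2), ([275.0, 203.0], np.int32(129), [491.0, -9.0], [29, 43], -17.2), ([259.0, 209.0], np.int32(36), [477.0, 32.0], [13, 19], 62.1)]
```

```bash
cat > plan.py <<'E'
import numpy as np,sys
from scipy.spatial.transform import Rotation as R
from station import sense
def plan(p,yaw,n=None,start=None):
    s=sense(); p0=np.array(s['tcp_pos'])*1000; y0=np.degrees(s['eef_rot'][2])
    if start: p0,y0=np.array(start[:3],float),start[3]
    d=(yaw-y0+180)%360-180; D=np.array(p,float)-p0
    n=n or int(max(np.ceil(abs(d)/10.4),np.ceil(np.linalg.norm(D)/56)))
    pos,y=p0.copy(),y0; rows=[];st=round(-d/n,1)
    for i in range(n):
        A=R.from_euler('z',y,degrees=True)*R.from_euler('x',180,degrees=True)
        r=np.round(A.inv().apply(p0+D*(i+1)/n-pos)+0.0,1); rows.append(r.tolist()); pos+=A.apply(r); y-=st
    print(n,rows,'turn z',st,'from',p0.round(1),round(y0,1))
    return [*pos,y]
E
python3 -c "
from plan import *
plan([500,25,120],72.5)"
```

```text
12 [[-37.4, -33.7, 10.9], [-41.3, -28.9, 10.8], [-44.5, -23.6, 10.9], [-47.0, -18.0, 10.8], [-48.9, -12.2, 10.9], [-50.0, -6.1, 10.9], [-50.3, 0.0, 10.8], [-50.0, 6.2, 10.9], [-48.9, 12.2, 10.8], [-47.0, 18.1, 10.9], [-44.5, 23.6, 10.9], [-41.2, 28.9, 10.8]] turn z 7.0 from [247.3 574.  250.3] 156.7
```

Emit:
carry_out --delta_pos '[[-37.4,-33.7,10.9],[-41.3,-28.9,10.8],[-44.5,-23.6,10.9],[-47.0,-18.0,10.8],[-48.9,-12.2,10.9],[-50.0,-6.1,10.9],[-50.3,0.0,10.8],[-50.0,6.2,10.9],[-48.9,12.2,10.8],[-47.0,18.1,10.9],[-44.5,23.6,10.9],[-41.2,28.9,10.8]]' --turn '[[0,0,7],[0,0,7],[0,0,7],[0,0,7],[0,0,7],[0,0,7],[0,0,7],[0,0,7],[0,0,7],[0,0,7],[0,0,7],[0,0,7]]' --claw 1 --squeeze 30

```text
clock: 2.5
tcp_pos: [0.5007, 0.0234, 0.1198]
eef_rot: [3.141, -0.0, 1.265]
wrist_force: [0.7, 1.0, -0.2]
width: 0.0855
finger_force: 0.0
```

Emit:
carry_out --delta_pos '[[0,0,0],[0,0,0]]' --turn '[[0,0,0],[0,0,0]]'

```text
clock: 2.75
tcp_pos: [0.4996, 0.0252, 0.12]
eef_rot: [-3.141, -0.0, 1.269]
wrist_force: [-0.3, 0.0, -0.1]
width: 0.0856
finger_force: 0.0
```

```bash
python3 - <<'E'
from h import *
from plan import *
plan([500,25,120],72.5)
A,_=snapshot('scene')
save('c.png',cv2.resize(A[120:260,190:390],(800,560),interpolation=cv2.INTER_CUBIC))
E
```

```text
1 [[-0.1, 0.4, -0.0]] turn z 0.2 from [499.6  25.2 120. ] 72.7
```

View pics/c.png

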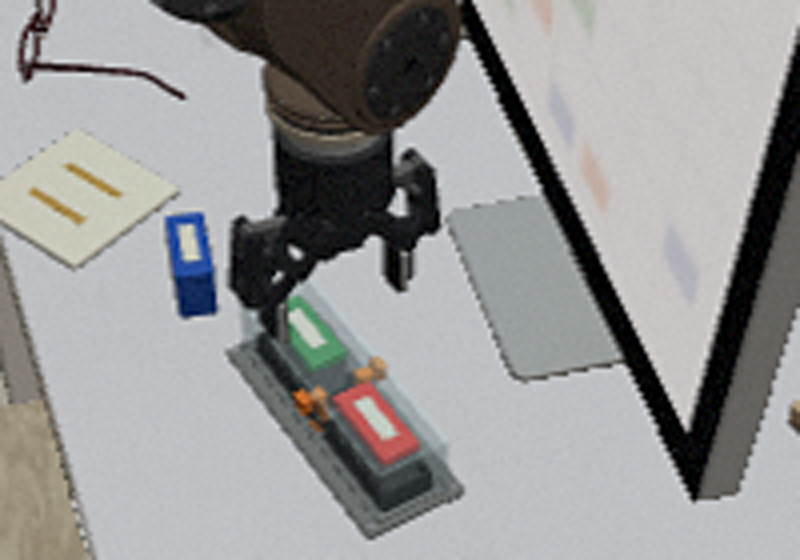

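The open gripper stands over the cover, with its jaws across the orange tabs at crop (310,405) and (372,370). Descending.

Emit:
carry_out --delta_pos '[[0,0.5,20],[0,0,20],[0,0,15],[0,0,14],[0,0,12],[0,0,0]]' --turn '[[0,0,0],[0,0,0],[0,0,0],[0,0,0],[0,0,0],[0,0,0]]'

```text
clock: 3.55
tcp_pos: [0.5001, 0.025, 0.0383]
eef_rot: [-3.14, 0.0, 1.269]
wrist_force: [-0.0, -0.4, 0.0]
width: 0.0852
finger_force: 0.0
```

Emit:
carry_out --delta_pos '[[0,0,0],[0,0,0],[0,0,0],[0,0,0],[0,0,0],[0,0,0]]' --turn '[[0,0,0],[0,0,0],[0,0,0],[0,0,0],[0,0,0],[0,0,0]]' --claw 0.3 --squeeze 32

```text
clock: 4.3
tcp_pos: [0.5009, 0.0248, 0.0398]
eef_rot: [3.14, -0.0, 1.269]
wrist_force: [-0.2, -0.2, 6.6]
width: 0.0555
finger_force: 34.5
```

Emit:
carry_out --delta_pos '[[0,0,-4],[0,0,-8],[0,0,-15],[0,0,-20],[0,0,-20],[0,0,-20],[0,0,0]]' --turn '[[0,0,0],[0,0,0],[0,0,0],[0,0,0],[0,0,0],[0,0,0],[0,0,0]]'

```text
clock: 5.18
tcp_pos: [0.501, 0.0248, 0.1278]
eef_rot: [3.138, -0.001, 1.269]
wrist_force: [-0.0, -0.7, -2.2]
width: 0.056
finger_force: 34.6
```

```bash
python3 - <<'E'
from h import *
from plan import *
s=sense();p=s['tcp_pos']*1000
q=plan([618,114,p[2]],np.degrees(s['eef_rot'][2]))
A,_=snapshot('scene')
save('d.png',cv2.resize(A[120:260,190:390],(800,560),interpolation=cv2.INTER_CUBIC))
E
```

```text
3 [[40.0, 28.4, 0.0], [40.0, 28.4, 0.0], [39.9, 28.4, 0.0]] turn z -0.0 from [501.   24.8 127.8] 72.7
```

View pics/d.png

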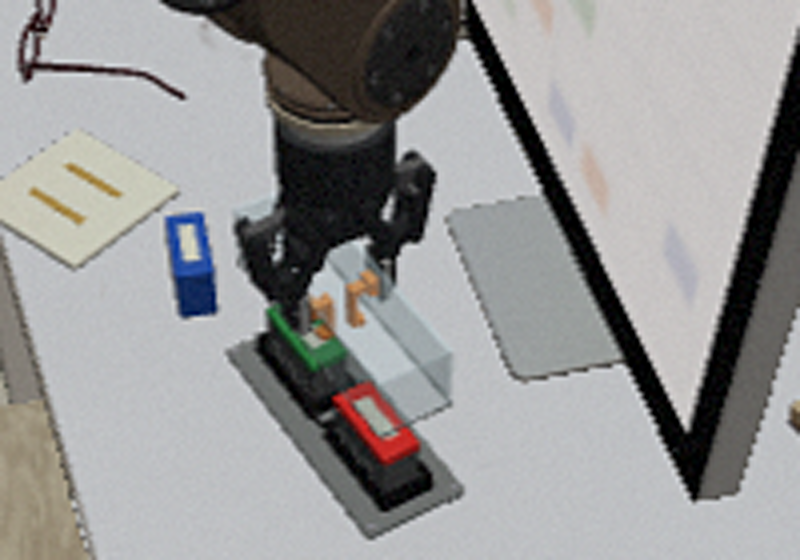

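The cover is lifted clear and level. The packs stay put: green at crop (305,335), red at (375,420). Next I move it aside.

Emit:
carry_out --delta_pos '[[25,18,0],[40,28,0],[35,25,0],[20,14.2,0],[0,0,20],[0,0,25],[0,0,20],[0,0,14],[0,0,8],[0,0,4],[0,0,2],[0,0,0]]' --turn '[[0,0,0],[0,0,0],[0,0,0],[0,0,0],[0,0,0],[0,0,0],[0,0,0],[0,0,0],[0,0,0],[0,0,0],[0,0,0],[0,0,0]]'

```text
clock: 6.72
tcp_pos: [0.6177, 0.1141, 0.0339]
eef_rot: [3.141, -0.0, 1.269]
wrist_force: [-2.1, -1.2, 3.4]
width: 0.056
finger_force: 35.1
```

Emit:
carry_out --delta_pos '[[0,0,0],[0,0,0],[0,0,0],[0,0,0],[0,0,-20],[0,0,-40],[0,0,-40],[-40,-15,0],[-40,-30,0]]' --turn '[[0,0,0],[0,0,0],[0,0,0],[0,0,0],[0,0,0],[0,0,0],[0,0,0],[0,0,0],[0,0,0]]' --claw 1

```text
clock: 7.85
tcp_pos: [0.5506, 0.0504, 0.1348]
eef_rot: [3.139, -0.001, 1.269]
wrist_force: [0.8, -0.3, -0.1]
width: 0.0855
finger_force: 0.0
```

```bash
python3 - <<'E'
from h import *
from plan import *
for c in('scene','top'):
    I,D=snapshot(c); W=cloud(c,D);P=W[np.isfinite(W).all(2)]
    k=hue(I)
    print(c,'red',[r for r in rect(c,k['red'],.052) if r[1]>60],'green',[r for r in rect(c,k['green'],.052)])
    a=np.radians(-17.45);u=np.array([np.cos(a),np.sin(a)]);w=np.array([-u[1],u[0]])
    r=P[:,:2]-[.5005,.025]; X=r@u;Y=r@w
    for n,y in(('R',-.05),('L',.05)):
        s=(abs(X)<.025)&(abs(Y-y)<.045)&(P[:,2]>.046)&(P[:,2]<.06)
        print(n,s.sum(),fit(P[s][:,:2],.03,.068,-17.45) if s.sum()>20 else '')
    s=(abs(X)<.06)&(abs(Y)<.13)&(P[:,2]>.003)&(P[:,2]<.009); print('base',np.percentile(X[s],[2,98]).round(3),np.percentile(Y[s],[2,98]).round(3))
    s=(np.hypot(P[:,0]-.401,P[:,1]+.219)<.06)&(P[:,2]>.04)&(P[:,2]<.055);print('spare',s.sum(),fit(P[s][:,:2],.03,.068,32))
    r=P[:,:2]-[.618,.114];s=(abs(r@u)<.04)&(abs(r@w)<.11)&(P[:,2]>.045)&(P[:,2]<.06);print('cover',fit(P[s][:,:2],1,1,-17.4) if s.sum()>20 else '',np.median(P[s][:,2]) if s.sum()>20 else '')
plan([485.5,-22.3,110],72.6)
E
```

```text
scene red [([284.0, 226.0], np.int32(196), [485.0, -23.0], [33, 73], -17.4)] green [([266.0, 204.0], np.int32(138), [515.0, 70.0], [31, 71], -17.2), ([321.0, 286.0], np.int32(211), [398.0, -222.0], [33, 65], 31.6)]
R 235 [-14.95     0.4846  -0.0215   0.0311   0.0682]
L 209 [-16.95     0.5162   0.0725   0.0303   0.0696]
base [-0.057  0.058] [-0.122  0.121]
spare 314 [ 3.325e+01  4.022e-01 -2.184e-01  3.070e-02  6.650e-02]
cover [-17.9      0.6121   0.0954   0.0563   0.156 ] 0.05329845865799032
top red [([283.0, 205.0], np.int32(228), [484.0, -22.0], [31, 69], -17.8)] green [([361.0, 237.0], np.int32(197), [401.0, -217.0], [27, 66], 32.1)]
R 300 [-17.45     0.4836  -0.0223   0.0298   0.0652]
L 0 
base [-0.04  0.04] [-0.103 -0.012]
spare 347 [ 3.225e+01  4.032e-01 -2.188e-01  2.970e-02  6.680e-02]
cover [-1.490e+01  6.416e-01  2.064e-01  4.760e-02  6.300e-03] 0.05152372948423678
2 [[-43.5, -18.9, 12.2], [-43.4, -18.9, 12.2]] turn z -0.0 from [547.6  49.4 134.4] 72.6
```

Emit:
carry_out --delta_pos '[[-29,-13,8],[-29,-13,8],[-29,-12.9,8],[0,0,0],[0,0,20],[0,0,20],[0,0,14],[0,0,10],[0,0,0],[0,0,0]]' --turn '[[0,0,0],[0,0,0],[0,0,0],[0,0,0],[0,0,0],[0,0,0],[0,0,0],[0,0,0],[0,0,0],[0,0,0]]'

```text
clock: 9.2
tcp_pos: [0.488, -0.0203, 0.0454]
eef_rot: [3.141, -0.0, 1.269]
wrist_force: [-0.6, 0.2, 0.6]
width: 0.0853
finger_force: 0.0
```

Emit:
carry_out --delta_pos '[[0,0,0],[0,0,0],[0,0,0],[0,0,0],[0,0,0],[0,0,0]]' --turn '[[0,0,0],[0,0,0],[0,0,0],[0,0,0],[0,0,0],[0,0,0]]' --claw 0 --squeeze 30

```text
clock: 9.95
tcp_pos: [0.4878, -0.0204, 0.0452]
eef_rot: [3.141, -0.0, 1.269]
wrist_force: [-0.5, 0.5, 5.7]
width: 0.0297
finger_force: 31.7
```

Emit:
carry_out --delta_pos '[[0,0,-6],[0,0,-14],[0,0,-25],[0,0,-25],[0,0,-15],[0,0,0],[0,0,0]]' --turn '[[0,0,0],[0,0,0],[0,0,0],[0,0,0],[0,0,0],[0,0,0],[0,0,0]]'

```text
clock: 10.82
tcp_pos: [0.4875, -0.0204, 0.1298]
eef_rot: [-3.141, -0.0, 1.269]
wrist_force: [0.2, 0.1, -0.9]
width: 0.0296
finger_force: 31.1
```

```bash
python3 - <<'E'
from plan import *
plan([537,344,130],72.6,8)
E
```

```text
8 [[45.3, -7.6, -0.0], [45.4, -7.7, -0.0], [45.3, -7.6, -0.1], [45.3, -7.7, 0.0], [45.3, -7.6, 0.0], [45.4, -7.7, -0.0], [45.3, -7.6, -0.0], [45.3, -7.6, -0.1]] turn z 0.0 from [487.5 -20.4 129.8] 72.7
```

Emit:
carry_out --delta_pos '[[25,-4,0],[45,-7.6,0],[50,-8.4,0],[50,-8.4,0],[50,-8.4,0],[50,-8.4,0],[50,-8.4,0],[42.6,-7.5,0],[0,0,10],[0,0,20],[0,0,20],[0,0,16]]' --turn '[[0,0,0],[0,0,0],[0,0,0],[0,0,0],[0,0,0],[0,0,0],[0,0,0],[0,0,0],[0,0,0],[0,0,0],[0,0,0],[0,0,0]]'

```text
clock: 12.32
tcp_pos: [0.5368, 0.3431, 0.0622]
eef_rot: [-3.14, 0.001, 1.268]
wrist_force: [-0.1, 0.4, -0.6]
width: 0.0298
finger_force: 31.0
```

Emit:
carry_out --delta_pos '[[0,0,8],[0,0,5],[0,0,3],[0,0,0],[0,0,0]]' --turn '[[0,0,0],[0,0,0],[0,0,0],[0,0,0],[0,0,0]]'

```text
clock: 12.95
tcp_pos: [0.5374, 0.3441, 0.0484]
eef_rot: [3.141, -0.001, 1.269]
wrist_force: [0.9, 0.6, -1.5]
width: 0.0297
finger_force: 31.0
```

Emit:
carry_out --delta_pos '[[0,0,1],[0,0,0]]' --turn '[[0,0,0],[0,0,0]]'

```text
clock: 13.2
tcp_pos: [0.5374, 0.3441, 0.0473]
eef_rot: [3.141, -0.001, 1.269]
wrist_force: [-0.7, 1.6, 1.0]
width: 0.0296
finger_force: 31.2
```

Emit:
carry_out --delta_pos '[[0,0,0],[0,0,0],[0,0,0],[0,0,0],[0,0,-10],[0,0,-30],[0,0,-40],[0,0,0]]' --turn '[[0,0,0],[0,0,0],[0,0,0],[0,0,0],[0,0,0],[0,0,0],[0,0,0],[0,0,0]]' --claw 1

```text
clock: 14.2
tcp_pos: [0.5384, 0.3446, 0.1307]
eef_rot: [3.137, -0.004, 1.269]
wrist_force: [-0.5, -0.6, 0.0]
width: 0.0853
finger_force: 0.0
```

```bash
python3 - <<'E'
from h import *
from plan import *
I,D=snapshot('scene')
print([r for r in rect('scene',hue(I)['red'],.054) if r[1]>60])
q=plan([470,60,130],97,6)
plan([402.3,-218.7,130],122.3,6,q)
save('e.png',cv2.resize(I[120:320,160:370],(630,600),interpolation=cv2.INTER_CUBIC))
E
```

```text
[([208.0, 159.0], np.int32(126), [537.0, 340.0], [32, 75], -19.8)]
6 [[-48.6, 3.3, -0.2], [-48.7, -0.1, -0.2], [-48.5, -3.7, -0.2], [-48.2, -7.1, -0.2], [-47.5, -10.5, -0.2], [-46.7, -13.9, -0.2]] turn z -4.1 from [537.6 344.2 128.8] 72.7
6 [[-44.6, -17.1, 0.0], [-43.3, -20.3, 0.0], [-41.7, -23.4, 0.0], [-39.8, -26.5, 0.0], [-37.8, -29.2, 0.0], [-35.6, -32.0, 0.0]] turn z -4.2 from [470.  60. 130.] 97.3
```

View pics/e.png

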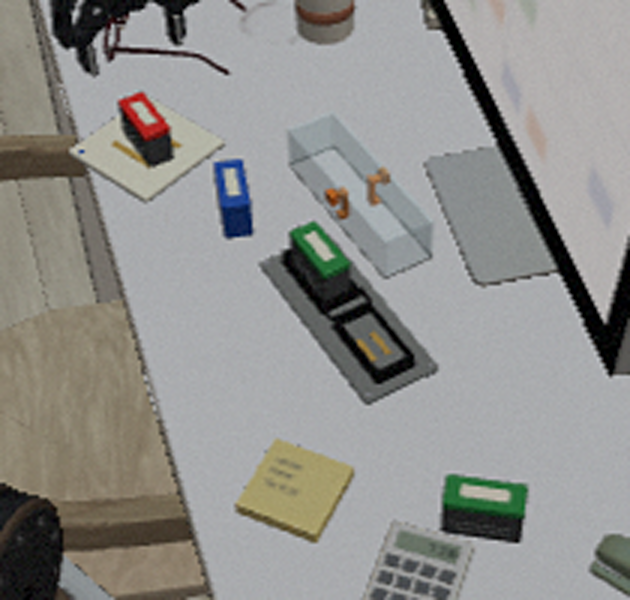

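Red stands upright on the pad at crop (145,130), the cover is set aside at (360,195), and the right bay is empty at (375,345). The spare is the green pack at (485,505), not the blue one at (233,195), because the description asks for a green top.

Emit:
carry_out --delta_pos '[[-48.6,3.3,0],[-48.7,-0.1,0],[-48.5,-3.7,0],[-48.2,-7.1,0],[-47.5,-10.5,0],[-46.7,-13.9,0],[-44.6,-17.1,0],[-43.3,-20.3,0],[-41.7,-23.4,0],[-39.8,-26.5,0],[-37.8,-29.2,0],[-35.6,-32,0]]' --turn '[[0,0,-4.1],[0,0,-4.1],[0,0,-4.1],[0,0,-4.1],[0,0,-4.1],[0,0,-4.1],[0,0,-4.2],[0,0,-4.2],[0,0,-4.2],[0,0,-4.2],[0,0,-4.2],[0,0,-4.2]]'

```text
clock: 15.75
tcp_pos: [0.401, -0.2203, 0.1265]
eef_rot: [-3.141, -0.001, 2.14]
wrist_force: [0.5, 0.5, 0.1]
width: 0.0852
finger_force: 0.0
```

Emit:
carry_out --delta_pos '[[0,0,0],[0,0,0]]' --turn '[[0,0,0],[0,0,0]]'

```text
clock: 16.0
tcp_pos: [0.4015, -0.2185, 0.1265]
eef_rot: [-3.141, -0.001, 2.137]
wrist_force: [-0.2, 0.5, -0.2]
width: 0.0853
finger_force: 0.0
```

```bash
python3 - <<'E'
from h import *
from plan import *
I,D=snapshot('scene')
print([r for r in rect('scene',hue(I)['green'],.046)])
plan([402.2,-218.6,40],122.3,6)
save('f.png',cv2.resize(I[220:350,260:440],(780,563),interpolation=cv2.INTER_CUBIC))
E
```

```text
[([266.0, 204.0], np.int32(134), [520.0, 74.0], [31, 72], -17.4), ([321.0, 286.0], np.int32(193), [401.0, -220.0], [33, 65], 31.6)]
6 [[-0.1, 0.0, 14.4], [-0.1, 0.1, 14.5], [-0.2, -0.0, 14.4], [-0.1, 0.0, 14.5], [-0.1, 0.0, 14.4], [-0.1, 0.1, 14.4]] turn z 0.0 from [ 401.7 -218.1  126.6] 122.5
```

View pics/f.png

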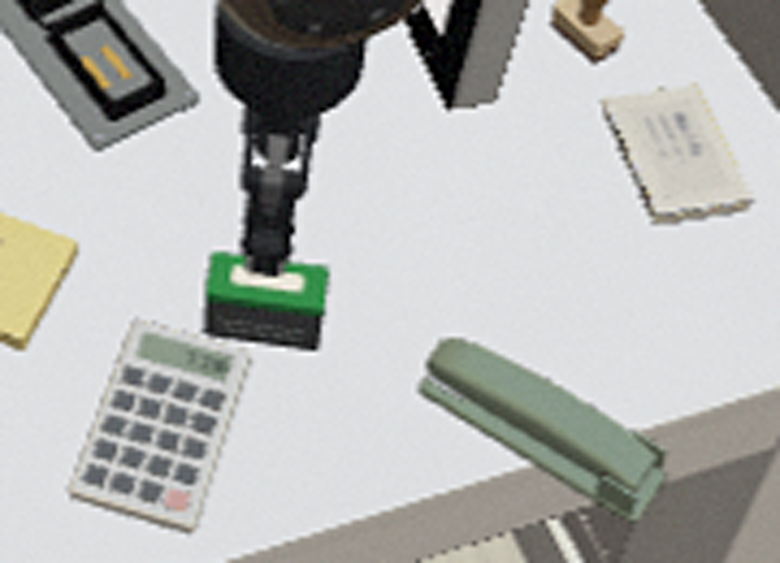

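The gripper stands over the green spare at crop (267,290), and the calculator beside it is low. Descending.

Emit:
carry_out --delta_pos '[[-0.7,0.2,20],[0,0,22],[0,0,20],[0,0,14.5],[0,0,10],[0,0,0],[0,0,0]]' --turn '[[0,0,0],[0,0,0],[0,0,0],[0,0,0],[0,0,0],[0,0,0],[0,0,0]]'

```text
clock: 16.92
tcp_pos: [0.4026, -0.2195, 0.0408]
eef_rot: [3.141, 0.0, 2.138]
wrist_force: [-0.5, 0.4, -0.3]
width: 0.0851
finger_force: 0.0
```

Emit:
carry_out --delta_pos '[[0,0,0],[0,0,0],[0,0,0],[0,0,0],[0,0,0],[0,0,0]]' --turn '[[0,0,0],[0,0,0],[0,0,0],[0,0,0],[0,0,0],[0,0,0]]' --claw 0

```text
clock: 17.68
tcp_pos: [0.4024, -0.2195, 0.0407]
eef_rot: [3.141, 0.0, 2.138]
wrist_force: [-0.2, -0.8, 6.3]
width: 0.0303
finger_force: 32.7
```

Emit:
carry_out --delta_pos '[[0,0,-6],[0,0,-20],[0,0,-30],[0,0,-30],[0,0,0],[0,0,0]]' --turn '[[0,0,0],[0,0,0],[0,0,0],[0,0,0],[0,0,0],[0,0,0]]'

```text
clock: 18.42
tcp_pos: [0.4021, -0.2192, 0.1259]
eef_rot: [-3.141, -0.001, 2.138]
wrist_force: [0.2, 0.3, -1.5]
width: 0.0301
finger_force: 31.9
```

```bash
python3 - <<'E'
from h import *
from plan import *
s=sense();p=s['tcp_pos'];a=np.degrees(s['eef_rot'][2])-90
for c in('scene','top'):
    I,D=snapshot(c); W=cloud(c,D);P=W[np.isfinite(W).all(2)]
    # empty bay: black wall rim at z .022
    q=P[(np.hypot(P[:,0]-p[0],P[:,1]-p[1])<.06)&(abs(P[:,2]-p[2]-.006)<.006)]
    print(c,'tcp',p.round(4),'pack top',fit(q[:,:2],1,1,a),'green',rect(c,hue(I)['green'],p[2]+.006))
    v=I.max(2).astype(int); an=np.radians(-17.45);u=np.array([np.cos(an),np.sin(an)]);w=np.array([-u[1],u[0]])
    uu,vv=np.meshgrid(np.arange(560),np.arange(420));G=plane(c,np.c_[uu.ravel(),vv.ravel()],.022)[:,:2].reshape(420,560,2)-[.5005,.025]
    X=G@u;Y=G@w
    thr=np.percentile(v[(abs(X)<.035)&(abs(Y+.05)<.05)],[10,50,90]);m=(abs(X)<.03)&(Y<-.003)&(Y>-.1)&(v<thr[0]*.5+thr[2]*.5)
    print(thr,'dark X',np.percentile(X[m],[2,98]).round(4),'Y',np.percentile(Y[m],[2,98]).round(4))
    np.save(c+'_bay.npy',I)
plan([484.6,-22.2,130],72.6,5)
E
```

```text
scene tcp [ 0.4021 -0.2192  0.1259] pack top [33.7409  0.3971 -0.2211  0.0438  0.067 ] green [([266.0, 204.0], np.int32(137), [460.0, 15.0], [28, 65], -16.9), ([313.0, 264.0], np.int32(75), [389.0, -199.0], [19, 34], -51.4), ([334.0, 266.0], np.int32(81), [413.0, -240.0], [20, 34], -67.8)]
[ 12. 130. 147.] dark X [-0.0249  0.0216] Y [-0.0993 -0.0086]Traceback (most recent call last):
  File "<stdin>", line 8, in <module>
  File "h.py", line 43, in fit
    lx,hx=np.percentile(X,[1,99]);ly,hy=np.percentile(Y,[1,99])
          ~~~~~~~~~~~~~^^^^^^^^^^
    return _quantile_unchecked(
        a, q, axis, out, overwrite_input, method, keepdims, weights)
    return _ureduce(a,
                    func=_quantile_ureduce_func,
    ...<5 lines>...
                    overwrite_input=overwrite_input,
                    method=method)
    r = func(a, **kwargs)
    result = _quantile(arr,
                       quantiles=q,
    ...<2 lines>...
                       out=out,
                       weights=wgt)
    slices_having_nans = np.isnan(arr[-1, ...])
                                  ~~~^^^^^^^^^
IndexError: index -1 is out of bounds for axis 0 with size 0
```

```bash
cat > dock.py <<'E'
from h import *
from scipy.optimize import minimize
def rim(c,I,boxes,ylim):
    # boxes: list of (halfx,halfy,z,yc); fit soft silhouette of base plate
    g=cv2.resize(I,None,fx=1,fy=1).astype(float).mean(2)
    S=8
    def model(p):
        x,y,a=p[0]/1e3+.5005,p[1]/1e3+.025,np.radians(p[2]-17.45)
        R=np.array([[np.cos(a),-np.sin(a)],[np.sin(a),np.cos(a)]])
        C=np.array([[sx*.04,sy*.103,z] for z in(0,.006) for sx in(-1,1) for sy in(-1,1)])
        C[:,:2]=C[:,:2]@R.T+[x,y]
        h=cv2.convexHull(((proj(c,C)+.5)*S).astype(np.float32)).round().astype(np.int32)
        m=np.zeros((420*S//1,560*S),np.uint8) if False else None
        x0,y0=200,170
        m=np.zeros((100*S,130*S),np.uint8);cv2.fillConvexPoly(m,h-np.array([x0*S,y0*S]),255)
        return cv2.resize(m,(130,100),interpolation=cv2.INTER_AREA)/255.,(x0,y0)
    uu,vv=np.meshgrid(np.arange(560),np.arange(420));G=plane(c,np.c_[uu.ravel(),vv.ravel()],.006)[:,:2].reshape(420,560,2)-[.5005,.025]
    a=np.radians(-17.45);X=G@[np.cos(a),np.sin(a)];Y=G@[-np.sin(a),np.cos(a)]
    sel=(Y<ylim)&(Y>-.13)&(abs(X)<.065)&~((abs(X)<.03)&(Y>-.093))
    sl=(slice(170,270),slice(200,330));k=sel[sl];gg=g[sl]
    lo=np.median(gg[k&(abs(X[sl])<.036)&(Y[sl]>-.09)]);hi=np.median(gg[k&((abs(X[sl])>.048)|(Y[sl]<-.112))])
    t=np.clip((hi-gg)/(hi-lo),0,1)
    f=lambda p:((model(p)[0]-t)[k]**2).mean()
    best=min((minimize(f,[dx,dy,0],method='Nelder-Mead',options=dict(initial_simplex=[[dx,dy,0],[dx+3,dy,0],[dx,dy+3,0],[dx,dy,1.5]])) for dx in(-2,2) for dy in(-2,2)),key=lambda r:r.fun)
    print(c,'lo/hi',lo,hi,'dock xy mm',(best.x[:2]+[500.5,25]).round(2),'yaw',round(best.x[2]-17.45,2),'cost',round(best.fun,4))
E
python3 - <<'E'
from dock import *
from plan import *
rim('scene',np.load('scene_bay.npy'),None,-.012)
I,_=snapshot('top'); rim('top',I,None,-.012)
z=np.load('s0.npz'); rim('top',z['B'],None,-.012)
plan([484.6,-22.2,130],72.6,6)
E
```

```text
scene lo/hi 131.0 223.66666666666666 dock xy mm [502.7   27.24] yaw -17.15 cost 0.026
top lo/hi 59.5 65.0 dock xy mm [511.8  -23.95] yaw -37.27 cost 0.0195
top lo/hi 71.5 111.66666666666667 dock xy mm [499.87  24.94] yaw -17.21 cost 0.0095
6 [[20.3, 29.2, -0.7], [24.3, 26.0, -0.8], [27.9, 22.3, -0.7], [30.7, 17.9, -0.8], [33.0, 13.4, -0.7], [34.6, 8.4, -0.8]] turn z 8.3 from [ 402.1 -219.2  125.5] 122.5
```

Emit:
carry_out --delta_pos '[[20.3,29.2,-0.7],[24.3,26,-0.8],[27.9,22.3,-0.7],[30.7,17.9,-0.8],[33,13.4,-0.7],[34.6,8.4,-0.8],[0,0,0],[0,0,0]]' --turn '[[0,0,8.3],[0,0,8.3],[0,0,8.3],[0,0,8.3],[0,0,8.3],[0,0,8.2],[0,0,0],[0,0,0]]'

```text
clock: 19.58
tcp_pos: [0.4845, -0.0226, 0.1304]
eef_rot: [-3.14, 0.0, 1.273]
wrist_force: [1.1, -0.2, -2.1]
width: 0.0298
finger_force: 31.9
```

```bash
python3 - <<'E'
from plan import *
plan([485.9,-23,72],72.8,3)
E
```

```text
3 [[-0.0, 0.5, 19.5], [-0.0, 0.5, 19.4], [-0.0, 0.5, 19.5]] turn z 0.0 from [484.5 -22.6 130.4] 72.9
```

Emit:
carry_out --delta_pos '[[0,1.4,20],[0,0,20],[0,0,18],[0,0,0],[0,0,0]]' --turn '[[0,0,0],[0,0,0],[0,0,0],[0,0,0],[0,0,0]]'

```text
clock: 20.2
tcp_pos: [0.4863, -0.0234, 0.0734]
eef_rot: [3.141, -0.0, 1.27]
wrist_force: [0.4, 0.3, -1.8]
width: 0.0297
finger_force: 31.8
```

Emit:
carry_out --delta_pos '[[0,0,5],[0,0,4],[0,0,4],[0,0,0]]' --turn '[[0,0,0],[0,0,0],[0,0,0],[0,0,0]]'

```text
clock: 20.7
tcp_pos: [0.4861, -0.0228, 0.0597]
eef_rot: [-3.141, -0.0, 1.271]
wrist_force: [-0.2, 0.3, -1.8]
width: 0.0299
finger_force: 31.9
```

Emit:
carry_out --delta_pos '[[0,0,5],[0,0,4],[0,0,2.5],[0,0,1.5],[0,0,0],[0,0,0]]' --turn '[[0,0,0],[0,0,0],[0,0,0],[0,0,0],[0,0,0],[0,0,0]]'

```text
clock: 21.45
tcp_pos: [0.4863, -0.0228, 0.0471]
eef_rot: [3.141, -0.0, 1.271]
wrist_force: [0.6, 0.3, -2.6]
width: 0.0301
finger_force: 31.8
```

Emit:
carry_out --delta_pos '[[0,0,0.5],[0,0,0]]' --turn '[[0,0,0],[0,0,0]]'

```text
clock: 21.7
tcp_pos: [0.4863, -0.0228, 0.0467]
eef_rot: [3.141, -0.0, 1.27]
wrist_force: [-0.3, -0.2, 3.7]
width: 0.0299
finger_force: 32.4
```

Emit:
carry_out --delta_pos '[[0,0,0],[0,0,0],[0,0,0],[0,0,0],[0,0,-10],[0,0,-30],[0,0,-45],[0,0,0]]' --turn '[[0,0,0],[0,0,0],[0,0,0],[0,0,0],[0,0,0],[0,0,0],[0,0,0],[0,0,0]]' --claw 1

```text
clock: 22.7
tcp_pos: [0.4873, -0.0229, 0.1346]
eef_rot: [3.136, -0.001, 1.271]
wrist_force: [0.5, 0.7, -1.2]
width: 0.0855
finger_force: 0.0
```

```bash
python3 - <<'E'
from h import *
from plan import *
plan([617.7,114.1,132],72.7,4)
E
```

```text
4 [[42.4, 21.0, 0.6], [42.3, 21.0, 0.7], [42.4, 21.0, 0.6], [42.4, 21.0, 0.7]] turn z 0.0 from [487.3 -22.9 134.6] 72.8
```

Emit:
carry_out --delta_pos '[[30,15,0],[45,22.4,0],[50,25,0],[30,15,0],[14.4,7.1,0],[0,0,0],[0,0,0]]' --turn '[[0,0,0],[0,0,0],[0,0,0],[0,0,0],[0,0,0],[0,0,0],[0,0,0]]'

```text
clock: 23.58
tcp_pos: [0.6162, 0.1131, 0.1313]
eef_rot: [-3.141, 0.0, 1.27]
wrist_force: [0.4, -0.5, -0.2]
width: 0.0853
finger_force: 0.0
```

```bash
python3 - <<'E'
from h import *
from plan import *
I,D=snapshot('scene')
print(rect('scene',hue(I)['green'],.052))
plan([617.7,114.1,34],72.7,4)
save('g.png',cv2.resize(I[120:270,190:390],(800,600),interpolation=cv2.INTER_CUBIC))
E
```

```text
[([266.0, 204.0], np.int32(135), [515.0, 70.0], [31, 71], -17.2), ([284.0, 226.0], np.int32(167), [485.0, -23.0], [31, 73], -18.2)]
4 [[0.4, 0.2, 24.4], [0.3, 0.3, 24.3], [0.4, 0.2, 24.4], [0.3, 0.3, 24.4]] turn z 0.0 from [616.3 113.  131.5] 72.7
```

View pics/g.png

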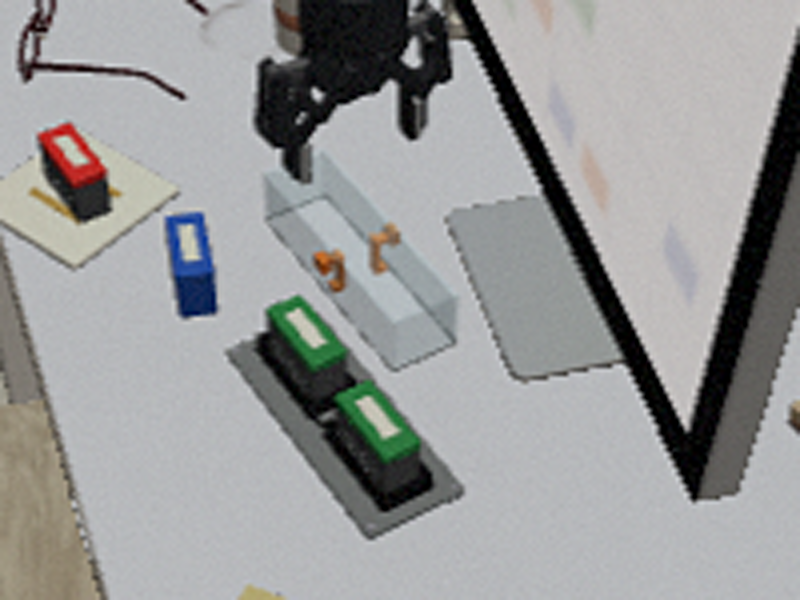

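Both bays hold upright green packs, with the spare at crop (378,420). Red is on the pad at (75,165), and the cover stands with its tabs out at (330,265) and (383,245). I regrasp the cover at the same pose.

Emit:
carry_out --delta_pos '[[1.4,1,24],[0,0,26],[0,0,22],[0,0,15],[0,0,10.5],[0,0,0],[0,0,0]]' --turn '[[0,0,0],[0,0,0],[0,0,0],[0,0,0],[0,0,0],[0,0,0],[0,0,0]]'

```text
clock: 24.5
tcp_pos: [0.6187, 0.115, 0.0347]
eef_rot: [3.141, -0.0, 1.27]
wrist_force: [0.4, -0.5, 0.0]
width: 0.0851
finger_force: 0.0
```

Emit:
carry_out --delta_pos '[[0,0,0],[0,0,0],[0,0,0],[0,0,0],[0,0,0],[0,0,0]]' --turn '[[0,0,0],[0,0,0],[0,0,0],[0,0,0],[0,0,0],[0,0,0]]' --claw 0.3 --squeeze 32

```text
clock: 25.25
tcp_pos: [0.6189, 0.1152, 0.035]
eef_rot: [3.14, -0.001, 1.271]
wrist_force: [-0.8, 0.1, 7.5]
width: 0.0558
finger_force: 35.0
```

Emit:
carry_out --delta_pos '[[0,0,-6],[0,0,-15],[0,0,-25],[0,0,-25],[0,0,-22],[0,0,0],[0,0,0]]' --turn '[[0,0,0],[0,0,0],[0,0,0],[0,0,0],[0,0,0],[0,0,0],[0,0,0]]'

```text
clock: 26.12
tcp_pos: [0.6181, 0.115, 0.1266]
eef_rot: [-3.141, 0.0, 1.27]
wrist_force: [-0.1, -0.2, -1.7]
width: 0.0556
finger_force: 34.5
```

```bash
python3 - <<'E'
from plan import *
plan([501,24.8,127],72.7,4)
E
```

```text
4 [[-30.2, -21.3, -0.1], [-30.2, -21.3, -0.1], [-30.2, -21.3, -0.1], [-30.2, -21.2, -0.1]] turn z 0.0 from [618.1 115.  126.6] 72.8
```

Emit:
carry_out --delta_pos '[[-20,-15,0],[-35,-25,0],[-35,-25,0],[-21,-14,0],[-8.4,-6.1,0],[0,0,0],[0,0,0]]' --turn '[[0,0,0],[0,0,0],[0,0,0],[0,0,0],[0,0,0],[0,0,0],[0,0,0]]'

```text
clock: 27.0
tcp_pos: [0.5025, 0.0266, 0.1268]
eef_rot: [3.141, -0.0, 1.271]
wrist_force: [-0.0, -0.3, -2.3]
width: 0.0555
finger_force: 34.5
```

```bash
python3 - <<'E'
from plan import *
plan([501.3,26.1,75],72.7,3)
E
```

```text
3 [[-0.3, -0.3, 17.3], [-0.2, -0.4, 17.2], [-0.3, -0.3, 17.3]] turn z 0.0 from [502.5  26.6 126.8] 72.8
```

Emit:
carry_out --delta_pos '[[-0.8,-1,15],[0,0,15],[0,0,15],[0,0,12],[0,0,8],[0,0,4],[0,0,0],[0,0,0]]' --turn '[[0,0,0],[0,0,0],[0,0,0],[0,0,0],[0,0,0],[0,0,0],[0,0,0],[0,0,0]]'

```text
clock: 28.0
tcp_pos: [0.5008, 0.0257, 0.0583]
eef_rot: [3.141, -0.0, 1.27]
wrist_force: [0.2, 0.3, -0.6]
width: 0.0556
finger_force: 34.6
```

Emit:
carry_out --delta_pos '[[0,0,4],[0,0,4],[0,0,3],[0,0,3],[0,0,2],[0,0,0],[0,0,0]]' --turn '[[0,0,0],[0,0,0],[0,0,0],[0,0,0],[0,0,0],[0,0,0],[0,0,0]]'

```text
clock: 28.88
tcp_pos: [0.5007, 0.0257, 0.0421]
eef_rot: [3.141, -0.0, 1.27]
wrist_force: [0.3, -0.9, -1.5]
width: 0.0555
finger_force: 34.6
```

Emit:
carry_out --delta_pos '[[0,0,1],[0,0,0.7],[0,0,0]]' --turn '[[0,0,0],[0,0,0],[0,0,0]]'

```text
clock: 29.25
tcp_pos: [0.5007, 0.0257, 0.041]
eef_rot: [3.141, -0.0, 1.271]
wrist_force: [-3.4, 0.0, 10.6]
width: 0.0556
finger_force: 35.9
```

Emit:
carry_out --delta_pos '[[0,0,0],[0,0,0],[0,0,0],[0,0,0],[0,0,0]]' --turn '[[0,0,0],[0,0,0],[0,0,0],[0,0,0],[0,0,0]]' --claw 1

```text
clock: 29.88
tcp_pos: [0.5006, 0.0257, 0.0403]
eef_rot: [3.142, -0.0, 1.27]
wrist_force: [0.8, 0.3, -0.7]
width: 0.0852
finger_force: 0.0
```

Emit:
carry_out --delta_pos '[[0,0,-15],[0,0,-40],[0,0,-50],[0,0,-50],[-50,0,0],[-55,0,0],[-50,0,0],[-20,0,0],[0,0,0],[0,0,0]]' --turn '[[0,0,0],[0,0,0],[0,0,0],[0,0,0],[0,0,0],[0,0,0],[0,0,0],[0,0,0],[0,0,0],[0,0,0]]'

```text
clock: 31.12
tcp_pos: [0.4489, -0.141, 0.1958]
eef_rot: [3.141, -0.0, 1.27]
wrist_force: [0.4, 0.2, -1.0]
width: 0.0855
finger_force: 0.0
```

```bash
python3 - <<'E'
from h import *
for c in('scene','top'):
    I,D=snapshot(c); W=cloud(c,D);P=W[np.isfinite(W).all(2)]
    a=np.radians(-17.45);u=np.array([np.cos(a),np.sin(a)]);w=np.array([-u[1],u[0]])
    r=P[:,:2]-[.5005,.025];s=(abs(r@u)<.033)&(abs(r@w)<.11)&(P[:,2]>.05)&(P[:,2]<.068)
    q=P[s]; print(c,s.sum(),'z',np.median(q[:,2]).round(4),fit(q[:,:2],1,1,-17.45) if s.sum()>20 else '')
    if s.sum()>200:
        co=np.linalg.lstsq(np.c_[r[s]@u,r[s]@w,np.ones(s.sum())],q[:,2],rcond=None)[0];print('tilt',co.round(4))
    if c=='scene': save('i.png',cv2.resize(I[120:270,190:390],(800,600),interpolation=cv2.INTER_CUBIC))
E
```

```text
scene 1019 z 0.0594 [-17.7      0.5004   0.0244   0.0557   0.1928]
tilt [0.0234 0.0056 0.0592]
top 1610 z 0.0571 [-17.45     0.5016   0.032    0.0556   0.1757]
tilt [ 0.0029 -0.0016  0.0571]
```

View pics/i.png

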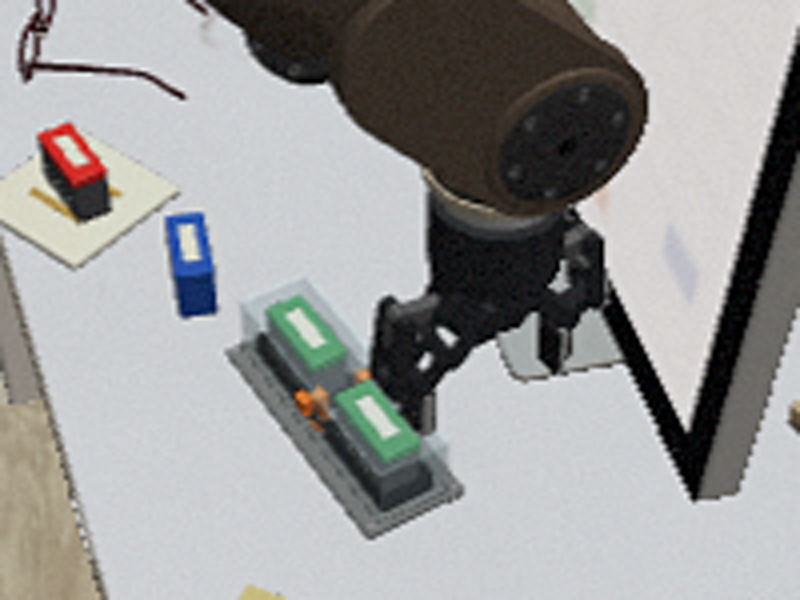

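The cover is back on the dock. Its top height and centre match the start (59.4 against 59.2 mm, and (500,24) against (501,25) mm), the tabs stick out again at crop (310,403), and the arm is clear. Handing in.

```bash
python3 -c "
from station import *
print(sign_off())"
```

```text
the job is handed in; nothing more can be done
None
```

The job is handed in at about 31 s of the 72 s allowed; the sign-off gave no verdict, but the last pictures showed the red pack upright on the pad, both bays holding green packs, and the cover down at its starting height with the tabs out.

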